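Clamp a trunking end cap in the rotary screwdriving fixture

ROBOT

A 6-joint arm with a two-finger parallel gripper is mounted at the origin on the work surface. World frame = base frame: x ahead of the robot, y to its left, z up, the work surface at z = 0. Lengths are in m, angles in rad, forces in N, time in s.
With the tool pointing down it reaches from about 0.35 to 1 m from the base axis. Payload 7.1 kg.
Tool frame: the origin (TCP) lies midway between the tips of the shut fingers; the grasp point (between the pads) lies 19 mm behind it; z points along the fingers, y is the line along which they close (so a half turn about z gives the same grasp; the last joint's range is limited). The gripper opens to 85 mm and grips with 20 to 120 N. Pads are 22 mm wide; open, the fingers measure 114 mm over their backs; the gripper's body (76 mm by 85 mm) begins 54 mm behind the grasp point. The pads swing forward as they close: fully open they stand 13 mm farther back than shut.
Start: joints at [-1.184, 0.423, 1.63, -0, 1.089, -0.019], TCP at [0.247, -0.574, 0.231] pointing down, gripper open.
Joint ranges: [-3, 3], [-0.9, 2.11], [0.09, 2.58], [-1.31, 4.45], [0.11, 2.69], [-2.54, 2.54]. Speed limits (rad/s): [2.39, 2.39, 3.01, 3.14, 3.14, 3.14].

INTERFACE

Orientations are given as a unit quaternion [w, x, y, z].
In Python, from bench import state, camera, calibration, robot gives the robot as it stands.
- The arm moves only by the tool step_arm, never from a script. Its argument "motion" is a list that holds one entry, the list of rows, each a list of 6 numbers: the shift along the tool's x, y, z scaled (see below), then the turn, a rotation vector about the tool's x, y, z scaled (see below). A call has 1 to 10 rows; each row is the pose to reach, as a shift and turn from the pose commanded when the call began, along the tool's axes at that moment; what a row does not reach only later rows make up. The controller multiplies each number of a shift by 0.4 m and each number of a turn by 60 degrees. A row lasts 1/12 s, in which the tool goes at most 41.7 mm and 7.16 degrees, less where a joint would pass 70% of its speed; a pose out of reach is approached as far as the arm can. A call with a number of a shift or a turn outside -1 to 1 is refused whole. A call with a gripper value outside its range is refused whole. "claw" is the opening, from -1 (shut) to 1 (fully open), set as the call begins (left out, the last holds). The fingers move at their own pace and stop on an object; the grip force is fixed at half the most. Time passes only in rows, so rows that repeat a pose let the fingers close. It gives the time, the measured TCP pose, the force, the opening and the grip force at its end, in the units of the state.
- state(): the state, without advancing time (a new reading comes with each control period).
- camera(name): name is "scene" or "side" or "wrist"; returns (picture, depth): 480x640x3 uint8, red, green, blue; 480x640 float32, m along the optical axis (not along the pixel's ray), 0 where there is no reading.
- calibration(name): a dict with "camera_matrix" (3x3 intrinsics, pixels), "cam_to_world" (4x4, takes a point from camera to world coordinates); the wrist camera has in their place "mount" (4x4, takes a point from camera to tool coordinates, whose origin is the TCP and whose axes are the flange's). Camera axes: x right, y up, looking along -z (the intrinsics and any distortion apply to the point x, -y, -z); pixel columns grow to the right and rows downward; lengths in m; the calibration is good to about 2 mm. A picture is of the moment at which its call begins: read the wrist's pose just before it. calibration takes no time and is no camera call.
- robot.finish_job(): hands the job in; it is judged then, once.
The state is a dict: "clock": time; "joint_pos": joint angles; "qd": joint speeds; "joint_efforts": joint torques, N m; "ee_pos": TCP position; "orientation": TCP orientation; "contact_force": force on the tool from outside, world axes, zero at the start; "ft_torque": the same for the moment, N m; "finger_gap": finger opening in m; "gripper_force": force on a finger pad.
Only numpy, scipy, OpenCV 4.12 (cv2) and the standard library are available. Lean on these libraries where they do the work, as an engineer would, in place of code of your own. Each camera call takes 0.05 s, during which the arm holds its last target. There are 200 camera calls.

TASK

Get the tilted screwdriving fixture ready for the next end cap: turn its round dial by the hand grip in the middle until the one empty nest sits squarely at the loading mark on the right-hand side, beneath where the clamp swings in, then lay the plain rectangular end cap (64 by 44 mm, not the longer one and not the one with a rounded end) flat and fully down in that nest. Then swing the clamp arm in over the cap as far as it goes and screw its knurled knob clockwise, down onto the cap, until it stops tight. Let go, and leave the other loose things on the bench where they lie.

Things in the scene. Friction and masses are not known exactly. Their poses are not given: they have to be found in the camera images.
- deck: Tilted face plate of the fixture, fixed, but standing elsewhere and turned a little each time. Origin on the dial's axis at the dial's top face. z: square to the face, outwards, 25 degrees from vertical towards the robot; x: up the slope, away from the robot; y: to the left along the face. Heights 'above the dial' are along this z.
- load (a point): Fixed loading point on the fixture (axes as deck), at deck (0, -72, 3) mm, at the right-hand side of the dial: here the floor centre of the empty nest must come. A small dark bar on the deck plate, right of the dial, marks its direction.
- dial (a joint): Dial angle (rad): 0 with the empty nest at the loading point, positive counter-clockwise looking down on the face. Starts at 0.6 to 1.5 (empty nest towards the back): turn it clockwise by this much. Aluminium plate, 236 mm diameter, four nests 90 degrees apart, three with caps fixed in them. A 0.2 Nm brake holds it where left.
- hub_grip (a point): On the dial's axis, 58 mm above the dial, in the black knurled hand grip: a cylinder of 46 mm diameter from 30 to 70 mm above the dial, with a thinner neck below. The frame turns with the dial.
- nest (a point): Floor centre of the empty nest, 72 mm from the axis. Frame turns with the dial: z outwards, x along the radius to the axis (at dial = 0 along the deck's y; the point then meets load). Low rectangular frame: opening 67 mm along x by 47 mm along y, floor 3 mm above the dial, rim 6 mm above the floor, 5 mm thick, flared 2 mm inside as a lead-in. The cap lies with its long side along x.
- cap: The end cap to load: cream plastic block, closed face up, 64 (x) by 44 (y) by 26 (z) mm, square corners, about 45 g, a small dark screw hole near each end. Origin at the centre of its underside. Lies flat on the bench right of the fixture, z up, any yaw. In the nest it stands 20 mm above the rim and can be held by its long sides. The caps fixed in the dial are equally tall.
- cap_long: A longer end cap, 92 (x) by 44 by 26 mm, otherwise alike, lying on the bench; not to be used. Origin at the centre of its underside.
- cap_round: An end cap of 64 (x) by 44 by 26 mm whose +x end is half-round, lying on the bench; not to be used. Origin at the centre of the underside.
- swing_post (a point): Fixed point on the axis of the clamp arm's post (parallel to the deck's z), at right front of the dial: deck (-84, -96, 51) mm. The steel arm reaches 87 mm from here to the clamp screw and lies 44 to 58 mm above the dial (boss on the post to 64 mm), so it clears the caps.
- clamp_arm (a joint): Swing of the clamp arm (rad): 0 swung in against its stop, screw over the loading point; grows as it swings out, clockwise looking down on the face, beyond the right edge of the deck. Starts 1.1 to 1.45 out. Friction 0.25 Nm: stays where left. It can be swung by holding the knob (which turns with the arm if held fast).
- clamp_knob (a joint): Angle of the clamp knob relative to the arm (rad): grows clockwise (tightening). 4.0 is the hard stop, tight; starts at 0.3 to 1.7. Turning takes 0.08 Nm and moves knob and pad 1.27 mm down per rad (8 mm a turn); it does not turn back. The pad meets a cap lying fully down about 0.5 rad before the stop.
- knob_grip (a point): On the clamp screw's axis, in the knurled steel knob, 10 mm below its top (86 mm above the dial when tight, up to 5.1 mm more when screwed back). Frame turns with the knob, z outwards. Knob: cylinder, 38 mm diameter, 26 mm tall; below it a 12 mm spindle; when tight its underside is 12 mm above the arm's top face.
- clamp_pad: Rubber pressure pad at the lower end of the clamp screw, 20 mm diameter; origin at the centre of its lower face. When tight it is 25.4 mm above the nest's floor, i.e. pressed 0.6 mm into the cap's top; screwed fully back, 5.1 mm higher.
- offcut: Upright hollow off-cut of white trunking, 60 by 40 mm, 110 mm tall, standing behind the caps; leave it. Origin at the centre of its foot.
- screwdriver: Hand screwdriver lying on the bench to the right; leave it.
- screw_tin: Small aluminium tin, 54 mm diameter, 50 mm tall, between robot and caps; leave it. Origin at the centre of its underside.
- mallet: Hammer lying on the bench to the left; leave it.
- cleaner: Bottle, 64 mm diameter, 170 mm tall, standing at the left; leave it. Origin at the centre of its underside.
There are look-alikes about, which are no part of the job. Leave any blue or yellow look-alike of the cap alone.

How it is judged:
By the outcome, as a careful person would: the job done as asked, in the order asked, and still so for the second after the job is handed in, with the robot touching nothing.
It also fails if it takes over 72 s, if anything falls off the work surface, if the arm or the gripper's body presses on something with over 40 N, if the wrist force passes 120 N, or if a joint passes its speed limit or range.

## Working session

There is one attempt and no reset: what is moved stays moved. The work goes in short steps, Python scripts to look and compute and a tool call to move; the robot and the scene stay as the last step left them, time stands still between calls to the robot, and variables do not carry over. Pictures are saved under pics/ and viewed, at most 10 in all, crops included, and the job is handed in when it is done.

Besides the shell and the picture viewer there is one more tool, called after "Request:" in YAML: its name, and indented under it one key for each argument. step_arm: Moves the arm, as the interface text tells. Its arguments: {"type":"object","properties":{"motion":{"type":"array","items":{"type":"array","items":{"type":"array","items":{"type":"number","minimum":-1,"maximum":1}}}},"claw":{"type":"number"}},"required":["motion"]}

```bash
mkdir -p pics; ls
cat > h.py <<'E'
import numpy as np, cv2
from scipy.spatial.transform import Rotation as R
from bench import state, camera, calibration, robot
def Rq(q): return R.from_quat([q[1],q[2],q[3],q[0]])
def c2w(name, s=None):
    c=calibration(name)
    if name!='wrist': return np.array(c['camera_matrix']),np.array(c['cam_to_world']),c
    s=s or state(); T=np.eye(4); T[:3,:3]=Rq(s['orientation']).as_matrix(); T[:3,3]=s['ee_pos']
    return np.array(c['camera_matrix']),T@np.array(c['mount']),c
def snap(name,fn):
    s=state(); K,T,c=c2w(name,s); p,d=camera(name)
    cv2.imwrite(f'pics/{fn}.png',p[:,:,::-1]); np.savez(f'pics/{fn}.npz',p=p,d=d,K=K,T=T); return p,d,K,T
def load(fn):
    z=np.load(f'pics/{fn}.npz'); return z['p'],z['d'],z['K'],z['T']
def ray(uv,K,T):
    uv=np.atleast_2d(uv).astype(float)
    v=np.c_[(uv[:,0]-K[0,2])/K[0,0],-(uv[:,1]-K[1,2])/K[1,1],-np.ones(len(uv))]
    return T[:3,3], v@T[:3,:3].T
def onplane(uv,K,T,p0,n):
    o,v=ray(uv,K,T); return o+v*(((np.array(p0)-o)@n)/(v@n))[:,None]
def cloud(d,K,T):
    h,w=d.shape; u,v=np.meshgrid(np.arange(w),np.arange(h))
    o,r=ray(np.c_[u.ravel(),v.ravel()],K,T); return (o+r*d.reshape(-1,1)).reshape(h,w,3)
E
python3 - <<'E'
from h import *
for n in ('scene','side','wrist'):
    p,d,K,T=snap(n,n+'0'); print(n,K.round(1).tolist(),T.round(3).tolist(),[k for k in calibration(n)],(d>0).mean())
print(state())
a=[cv2.imread(f'pics/{n}0.png') for n in('scene','side')]
E
```

```text
pics
scene [[484.2, 0.0, 316.6], [0.0, 484.2, 240.7], [0.0, 0.0, 1.0]] [[-0.078, -0.662, 0.745, 1.393], [0.997, -0.056, 0.055, 0.09], [0.005, 0.747, 0.664, 0.887], [0.0, 0.0, 0.0, 1.0]] ['camera_matrix', 'cam_to_world'] 0.9955143229166666
side [[588.6, 0.0, 320.4], [0.0, 588.6, 236.9], [0.0, 0.0, 1.0]] [[-0.705, 0.418, -0.573, -0.432], [-0.709, -0.441, 0.55, 0.96], [-0.023, 0.794, 0.607, 1.207], [0.0, 0.0, 0.0, 1.0]] ['camera_matrix', 'cam_to_world'] 0.9933072916666666
wrist [[381.0, 0.0, 321.9], [0.0, 381.0, 242.2], [0.0, 0.0, 1.0]] [[0.395, 0.887, 0.24, 0.307], [-0.919, 0.382, 0.101, -0.547], [-0.002, -0.261, 0.965, 0.372], [0.0, 0.0, 0.0, 1.0]] ['camera_matrix', 'mount'] 0.9959895833333333
{'clock': 0.15, 'joint_pos': array([-1.18401072e+00,  4.23689804e-01,  1.63049810e+00, -1.49660266e-05,
        1.08859114e+00, -1.90148659e-02]), 'qd': array([-0.00074812, -0.0039424 , -0.00243757,  0.00110137, -0.00044684,
        0.00057753]), 'joint_efforts': array([ 1.02592519e-03, -5.57767582e+01, -2.82017058e+01,  6.52775771e-05,
        4.71290754e-03,  3.87570893e-06]), 'ee_pos': array([ 0.24657549, -0.57385033,  0.23071538]), 'orientation': array([-5.81981815e-04,  9.79485396e-01,  2.01514283e-01, -1.14982065e-04]), 'contact_force': array([-0.13234494, -0.73529818,  0.22342074]), 'ft_torque': array([ 0.00707702,  0.02149445, -0.00503421]), 'gripper_force': 0.0, 'finger_gap': 0.08596868496451586}
```

View pics/scene0.png

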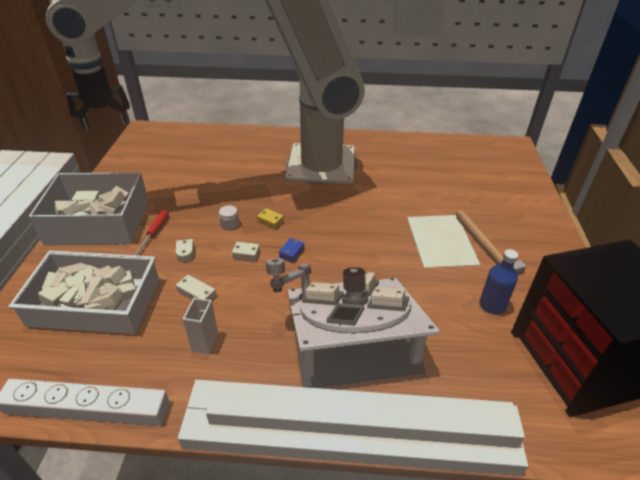

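View pics/side0.png

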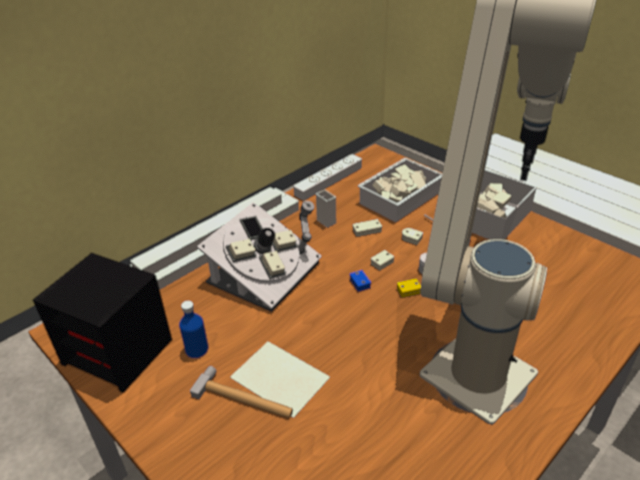

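The scene view shows these possible targets:
- (246,252): short cream block, square ends. This is the cap.
- (185,250): the rounded one.
- (196,289): the long one.
- (270,218) and (291,249): yellow and blue look-alikes.
- Bins of loose caps at (90,205) and (90,285).

The fixture is at (360,310), with the hub at (353,280), the clamp knob at (277,268) and the empty nest at (346,314).

Run:
```python
from h import *
p,d,K,T=load('scene0'); a=cv2.resize(p[200:350,165:445],None,fx=2.85,fy=2.85,interpolation=cv2.INTER_CUBIC)[:, :800]
p2,d2,K2,T2=load('side0'); 
cr=cv2.resize(p2[180:320,190:440],None,fx=2.4,fy=2.4)[:170*2]
a=cv2.resize(p[225:350,165:445],(640,286),interpolation=cv2.INTER_CUBIC); b=cv2.resize(p2[185:310,190:440],(600,300),interpolation=cv2.INTER_CUBIC)
m=np.zeros((590,640,3),np.uint8); m[:286]=a; m[288:588,:600]=b
cv2.imwrite('pics/crop0.png',m[:,:,::-1])
for n,(u,v),box in(('scene',(246,252),(380,265,440,345)),('side',(382,259),(205,200,320,300))):
    p,d,K,T=load(n+'0'); C=cloud(d,K,T)
    g=p.astype(int); cream=((g[...,0]-g[...,2]<70)&(g.sum(2)>330)&(C[...,2]>0.012)&(C[...,2]<0.04)).astype(np.uint8)
    nn,l,st,ce=cv2.connectedComponentsWithStats(cream)
    for i in range(1,nn):
        if st[i,4]>60:
            P=C[l==i]; top=P[P[:,2]>np.percentile(P[:,2],60)-0.004]
            r=cv2.minAreaRect((top[:,:2]*1000).astype(np.float32)); print(n,ce[i].round(),st[i,4],np.percentile(P[:,2],[5,50,95]).round(4),[np.round(x,1) for x in r])
    # deck plane by RANSAC
    x0=(300,280,440,345) if n=='scene' else (200,200,325,310)
    P=C[x0[1]:x0[3],x0[0]:x0[2]].reshape(-1,3); P=P[P[:,2]>0.03]
    rng=np.random.default_rng(0); best=0
    for _ in range(3000):
        q=P[rng.choice(len(P),3,False)]; nv=np.cross(q[1]-q[0],q[2]-q[0]); nv/=np.linalg.norm(nv)+1e-12
        if nv[2]<0:nv=-nv
        if abs(nv[2]-.906)>.03: continue
        k=abs((P-q[0])@nv)<.002
        if k.sum()>best: best=k.sum();B=k
    Q=P[B]; c=Q.mean(0); nv=np.linalg.svd(Q-c)[2][2]; nv*=np.sign(nv[2]); print(n,'plane',best,c.round(4),nv.round(4),'tilt',np.degrees(np.arccos(nv[2])),'yaw',np.degrees(np.arctan2(-nv[1],-nv[0])))
    h=(P-c)@nv; print(np.histogram(h,np.arange(-.03,.12,.005)))
```

```text
scene [184. 247.] 266 [0.021  0.0238 0.0266] [array([ 478.2, -329.8]), array([65.9, 44. ]), np.float64(14.2)]
scene [245. 248.] 296 [0.0204 0.0238 0.0268] [array([ 467.3, -167.2]), array([63.6, 49.9]), np.float64(85.0)]
scene [519. 264.] 75 [0.022  0.0247 0.0279] [array([470.8, 535.8]), array([26.8, 35. ]), np.float64(24.2)]
scene [195. 287.] 525 [0.0209 0.0242 0.0269] [array([ 615.2, -262.6]), array([94.4, 45.5]), np.float64(61.8)]
scene [388. 281.] 76 [0.0279 0.0348 0.0395] [array([569.9, 204.4]), array([19. , 47.3]), np.float64(9.4)]
scene [294. 291.] 67 [0.0284 0.0341 0.0392] [array([623.6, -18.8]), array([20.8, 32.9]), np.float64(14.9)]
scene [324. 437.] 5359 [0.036  0.0385 0.0398] [array([936.5, 120.1]), array([620.9, 124.9]), np.float64(89.9)]
scene [311. 389.] 210 [0.0362 0.0384 0.0398] [array([877.2,  42.7]), array([  8.5, 168.8]), np.float64(0.3)]
scene [392. 395.] 171 [0.0367 0.0386 0.0398] [array([877.4, 202.6]), array([143.1,   7.9]), np.float64(89.9)]
scene plane 2154 [0.7832 0.1507 0.1271] [-0.4115 -0.0966  0.9063] tilt 25.002655696987038 yaw 13.208051879969732
(array(
[... 1630 characters left out ...]
4, 1141, 1115,  320,  661, 1044,  529,
        279,  122,  135,  352,  358,   61,   22,   27,   51,  103,   99,
         91,   73,   22,   13,   10,   14,   36]), array([-3.0000000e-02, -2.5000000e-02, -2.0000000e-02, -1.5000000e-02,
       -1.0000000e-02, -5.0000000e-03,  6.9388939e-18,  5.0000000e-03,
        1.0000000e-02,  1.5000000e-02,  2.0000000e-02,  2.5000000e-02,
        3.0000000e-02,  3.5000000e-02,  4.0000000e-02,  4.5000000e-02,
        5.0000000e-02,  5.5000000e-02,  6.0000000e-02,  6.5000000e-02,
        7.0000000e-02,  7.5000000e-02,  8.0000000e-02,  8.5000000e-02,
        9.0000000e-02,  9.5000000e-02,  1.0000000e-01,  1.0500000e-01,
        1.1000000e-01,  1.1500000e-01]))
```

View pics/crop0.png

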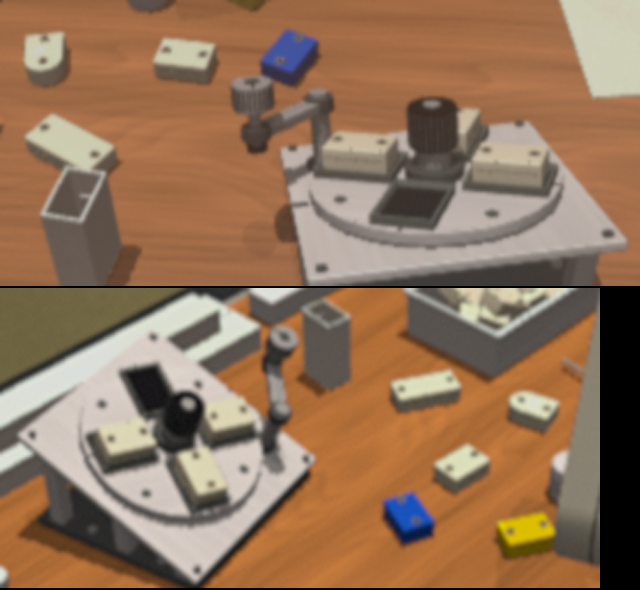

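The crop confirms the plain square-ended cap: two holes, cream, centre about (466,-167) mm. The rounded and long ones are clearly different. The empty nest lies towards the back, so next I measure the deck frame.

```bash
cat > deck.py <<'E'
from h import *
from scipy.optimize import least_squares
def basis(n):
    x=np.array([0,0,1.])-n*n[2]; x/=np.linalg.norm(x); return np.array([x,np.cross(n,x),n])
def circ(P,r,c0):
    f=least_squares(lambda c:np.hypot(*(P-c).T)-r,c0,loss='soft_l1',f_scale=.001); return f.x,np.median(abs(f.fun))
E
python3 - <<'E'
from deck import *
n0=np.array([-0.4110,-0.0975,0.9063]); n0/=np.linalg.norm(n0); B=basis(n0)
print('B',B.round(4).tolist())
for n,x0 in(('scene',(300,262,440,345)),('side',(200,200,325,310))):
    p,d,K,T=load(n+'0'); C=cloud(d,K,T)[x0[1]:x0[3],x0[0]:x0[2]]; g=p[x0[1]:x0[3],x0[0]:x0[2]].astype(int)
    U,V=np.meshgrid(np.arange(x0[0],x0[2]),np.arange(x0[1],x0[3]))
    Q=C@B.T; ok=C[...,2]>.03
    hh=Q[...,2][ok]; 
    hs,e=np.histogram(hh,np.arange(hh.min(),hh.max(),.001)); hs=np.convolve(hs,[1,1,1],'same')
    print(n,'top peaks',[(e[i].round(4),hs[i]) for i in np.argsort(hs)[::-1][:14]])
    dark=(g.sum(2)<170)&ok
    nn,l,st,ce=cv2.connectedComponentsWithStats(dark.astype(np.uint8))
    for i in range(1,nn):
        if st[i,4]>50:
            q=Q[l==i]; print(' dark',(ce[i]+x0[:2]).round(),st[i,4],'med',np.median(q,0).round(4),'h5/95',np.percentile(q[:,2],[5,95]).round(4))
E
```

```text
B [[0.8819, 0.2092, 0.4224], [-0.2308, 0.973, 0.0], [-0.411, -0.0975, 0.9064]]
scene top peaks [(np.float64(-0.2223), np.int64(1954)), (np.float64(-0.2213), np.int64(1932)), (np.float64(-0.2053), np.int64(1315)), (np.float64(-0.2063), np.int64(1296)), (np.float64(-0.2233), np.int64(1178)), (np.float64(-0.2203), np.int64(1121)), (np.float64(-0.2043), np.int64(934)), (np.float64(-0.2073), np.int64(800)), (np.float64(-0.2033), np.int64(591)), (np.float64(-0.1773), np.int64(526)), (np.float64(-0.2023), np.int64(507)), (np.float64(-0.1973), np.int64(477)), (np.float64(-0.1763), np.int64(477)), (np.float64(-0.1983), np.int64(435))]
 dark [354. 280.] 333 med [ 0.7059 -0.0493 -0.1495] h5/95 [-0.1701 -0.1351]
 dark [345. 313.] 223 med [ 0.7473 -0.0757 -0.2022] h5/95 [-0.2035 -0.201 ]
side top peaks [(np.float64(-0.2191), np.int64(895)), (np.float64(-0.2201), np.int64(855)), (np.float64(-0.2181), np.int64(851)), (np.float64(-0.2171), np.int64(777)), (np.float64(-0.2211), np.int64(749)), (np.float64(-0.2021), np.int64(664)), (np.float64(-0.2011), np.int64(646)), (np.float64(-0.2031), np.int64(631)), (np.float64(-0.2221), np.int64(621)), (np.float64(-0.2161), np.int64(613)), (np.float64(-0.2041), np.int64(587)), (np.float64(-0.2001), np.int64(566)), (np.float64(-0.2051), np.int64(511)), (np.float64(-0.2151), np.int64(489))]
 dark [304. 213.] 51 med [ 0.6607 -0.1929 -0.1256] h5/95 [-0.1492 -0.1115]
 dark [259. 235.] 514 med [ 0.702  -0.0454 -0.192 ] h5/95 [-0.2032 -0.1314]
```

Run:
```python
from deck import *
n0=np.array([-0.4110,-0.0975,0.9063]); n0/=np.linalg.norm(n0); B=basis(n0); H0=-.205
al=[]
for n,x0 in(('scene',(250,240,440,345)),('side',(200,190,325,310))):
    p,d,K,T=load(n+'0'); C=cloud(d,K,T); Q=C@B.T; Q[...,2]-=H0; g=p.astype(int).sum(2)
    m=np.zeros(g.shape,bool); m[x0[1]:x0[3],x0[0]:x0[2]]=1; m&=C[...,2]>.03
    # hub
    k=m&(g<220)&(Q[...,2]>.034)&(Q[...,2]<.066)&(abs(Q[...,0]-.71)<.05)&(abs(Q[...,1]+.05)<.05)
    c,e=circ(Q[k][:,:2],.023,np.array([.708,-.05])); print(n,'hub',k.sum(),c.round(4),e.round(4),end=' ')
    kt=m&(Q[...,2]>.067)&(Q[...,2]<.074)&(abs(Q[...,0]-.71)<.03)&(abs(Q[...,1]+.05)<.03); print('top',Q[kt][:,:2].mean(0).round(4), kt.sum(), np.median(Q[kt][:,2]))
    # nest
    k=m&(g<170)&(abs(Q[...,2]-.003)<.004); nn,l,st,ce=cv2.connectedComponentsWithStats(k.astype(np.uint8)); i=1+np.argmax(st[1:,4])
    ct=cv2.findContours((l==i).astype(np.uint8),0,1)[0][0][:,0]; W=onplane(ct,K,T,n0*(H0+.003),n0)@B.T
    r=cv2.minAreaRect((W[:,:2]*1000).astype(np.float32)); print(n,'nest',st[i,4],[np.round(x,1) for x in r])
    # knob: high points
    k=m&(Q[...,2]>.072)&(abs(Q[...,0]-.63)<.12)&(Q[...,1]<-.1)&(Q[...,1]>-.3); q=Q[k]; print(n,'knob/hi',k.sum(),np.percentile(q,[2,50,98],axis=0).round(4).tolist())
    ks=q[(q[:,2]>.078)&(q[:,2]<.094)]; c2,e=circ(ks[:,:2],.019,np.median(ks[:,:2],0)); print('knob',c2.round(4),e.round(4), 'rel hub',(c2-c).round(4))
```

```text
scene hub 296 [ 0.7271 -0.0526] 0.0039 top [ 0.6955 -0.0449] 117 0.06937720798243302
scene nest 223 [array([747. , -75.7]), array([42.6, 48. ]), np.float64(63.2)]
scene knob/hi 290 [[0.6473, -0.2234, 0.0764], [0.6739, -0.2053, 0.0925], [0.6801, -0.1866, 0.1012]]
knob [ 0.6594 -0.2051] 0.0007 rel hub [-0.0677 -0.1526]
side hub 109 [ 0.69   -0.0445] 0.0015 top [ 0.6956 -0.042 ] 85 0.0708337406271822
side nest 153 [array([755.1, -80.8]), array([42.7, 66.2]), np.float64(62.2)]
side knob/hi 151 [[0.6437, -0.2203, 0.0772], [0.6609, -0.1967, 0.1003], [0.6793, -0.1835, 0.1102]]
knob [ 0.6635 -0.2065] 0.0013 rel hub [-0.0265 -0.1619]
```

```bash
cat >> deck.py <<'E'
n0=np.array([-0.4110,-0.0975,0.9063]); n0/=np.linalg.norm(n0); B=basis(n0); H0=-.205
def D2W(p,hub): return B.T@(np.array([hub[0],hub[1],H0])+p)
def Rdeck(yaw):  # tool z=-n, tool y = deck x turned clockwise by yaw(rad)
    M=np.array([B[1],B[0],-B[2]]).T; return M@R.from_euler('z',yaw).as_matrix()
def Rdown(ydir):
    y=np.array([ydir[0],ydir[1],0.]); y/=np.linalg.norm(y); z=np.array([0,0,-1.]); return np.array([np.cross(y,z),y,z]).T
def go(p,M):
    s=state(); R0=Rq(s['orientation']).as_matrix(); sh=R0.T@(np.array(p)-s['ee_pos']); rv=R.from_matrix(R0.T@M).as_rotvec()
    print('shift',(sh/.4).round(4).tolist(),'turn',(np.degrees(rv)/60).round(4).tolist(),'dist %.3f ang %.1f rows %.1f'%(np.linalg.norm(sh),np.degrees(np.linalg.norm(rv)),max(np.linalg.norm(sh)/.0417,np.degrees(np.linalg.norm(rv))/7.16)))
E
python3 - <<'E'
from deck import *
hub=[.6945,-.0445]
print(D2W([0,0,.037],hub),D2W([0,0,.2],hub)); print(np.array(calibration('wrist')['mount']).round(3))
go([.40,-.25,.36],Rdeck(-.5)); go(D2W([0,0,.2],hub),Rdeck(-.5))
E
```

```text
[0.69181389 0.11838142 0.14111654] [0.62481442 0.10248739 0.2888577 ]
[[ 0.     0.965  0.261  0.066]
 [ 1.    -0.     0.    -0.001]
 [ 0.     0.261 -0.965 -0.142]
 [ 0.     0.     0.     1.   ]]
shift [0.672, -0.5928, -0.3225] turn [-0.4379, 0.2095, -1.7799] dist 0.381 ang 110.7 rows 15.5
shift [1.5363, -1.1804, -0.1439] turn [-0.4379, 0.2095, -1.7799] dist 0.777 ang 110.7 rows 18.6
```

Request:
step_arm:
  motion:
    - [[0.77,-0.59,-0.25,0,0,-0.9],[0.77,-0.59,-0.25,0,0,-0.9],[0.77,-0.59,-0.25,0,0,-0.9],[0.77,-0.59,-0.25,0,0,-0.9],[0.77,-0.59,-0.25,0,0,-0.9],[0.77,-0.59,-0.25,0,0,-0.9],[0.77,-0.59,-0.25,0,0,-0.9],[0.77,-0.59,-0.25,0,0,-0.9],[0.77,-0.59,-0.25,0,0,-0.9],[0.77,-0.59,-0.25,0,0,-0.9]]
  claw: 1

```text
clock: 0.98
ee_pos: [0.4378, -0.2329, 0.3324]
orientation: [0.0, 0.781, 0.625, 0.001]
contact_force: [0.5, -0.3, 0.4]
finger_gap: 0.0856
gripper_force: 0.0
```

Run:
```python
from deck import *
print(state()['joint_pos'],state()['ee_pos'])
go(D2W([0,0,.2],[.6945,-.0445]),Rdeck(0))
```

```text
[-5.13425987e-01  1.17548871e-01  1.80123895e+00  8.98333870e-04
  1.22172028e+00 -2.92941078e-01] [ 0.43782066 -0.23291876  0.33240383]
shift [0.9205, 0.2724, 0.1097] turn [-0.408, 0.0943, -0.4263] dist 0.386 ang 35.9 rows 9.3
```

Request:
step_arm:
  motion:
    - [[0.92,0.272,0.11,-0.408,0.094,-0.426],[0.92,0.272,0.11,-0.408,0.094,-0.426],[0.92,0.272,0.11,-0.408,0.094,-0.426],[0.92,0.272,0.11,-0.408,0.094,-0.426],[0.92,0.272,0.11,-0.408,0.094,-0.426],[0.92,0.272,0.11,-0.408,0.094,-0.426],[0.92,0.272,0.11,-0.408,0.094,-0.426],[0.92,0.272,0.11,-0.408,0.094,-0.426],[0.92,0.272,0.11,-0.408,0.094,-0.426],[0.92,0.272,0.11,-0.408,0.094,-0.426]]

```text
clock: 1.82
ee_pos: [0.6256, 0.1036, 0.2867]
orientation: [0.134, 0.605, 0.766, 0.17]
contact_force: [-0.6, -0.1, -0.2]
finger_gap: 0.0855
gripper_force: 0.0
```

Run:
```python
from deck import *
s=state();print(s['joint_pos'],s['ee_pos'],s['qd'].round(3))
snap('wrist','w1')
```

```text
[ 0.12296034  0.21622259  1.86035762  0.07976191  0.63351914 -0.16472714] [0.62562459 0.1036131  0.28674527] [ 0.163  0.114 -0.102 -0.126  0.014  0.214]
```

View pics/w1.png

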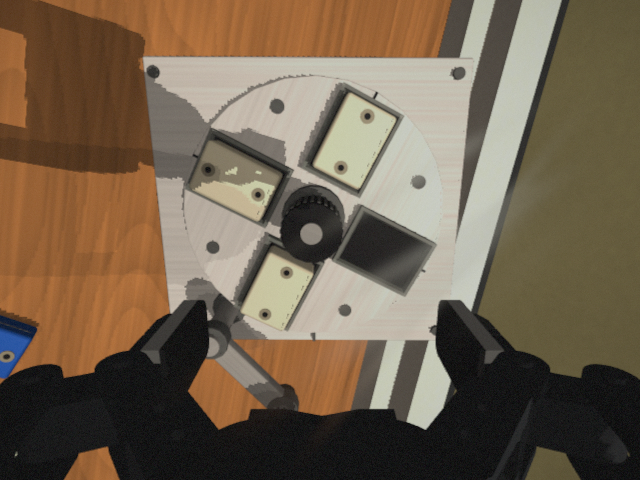

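Wrist view: hub top is at (312,230) and the empty nest at (387,250), pointing up-slope and a little right. The loading mark is at (313,336), and the clamp arm is out at the lower left.

Request:
step_arm:
  motion:
    - [[0,0,0,0,0,0],[0,0,0,0,0,0]]

```text
clock: 2.03
ee_pos: [0.6232, 0.0989, 0.2868]
orientation: [0.134, 0.606, 0.766, 0.169]
contact_force: [0.0, 0.2, 0.1]
finger_gap: 0.0855
gripper_force: 0.0
```

```bash
cat > meas.py <<'E'
from deck import *
def rects(p,K,T,mask,h,lo=300):
    out=[]; nn,l,st,ce=cv2.connectedComponentsWithStats(mask.astype(np.uint8))
    for i in range(1,nn):
        if st[i,4]>lo:
            ct=max(cv2.findContours((l==i).astype(np.uint8),0,1)[0],key=len)[:,0]; W=onplane(ct,K,T,n0*(H0+h),n0)@B.T
            r=cv2.minAreaRect((W[:,:2]*1000).astype(np.float32)); a=r[2] if r[1][0]>r[1][1] else r[2]+90
            out.append((ce[i].round(),np.round(r[0],1),np.round(sorted(r[1]),1),round(a%180,1)))
    return out
def dialview(fn):
    p,d,K,T=snap('wrist',fn); C=cloud(d,K,T); Q=C@B.T; Q[...,2]-=H0; Q[:,:,2][d==0]=-1
    m=np.zeros(d.shape,bool); m[60:345,140:480]=1
    for nm,lo,hi in(('plate',-.03,-.01),('dial',-.006,.0015)):
        k=m&(Q[...,2]>lo)&(Q[...,2]<hi)&(p.astype(int).sum(2)>350); P=C[k]; c=P.mean(0); nv=np.linalg.svd((P-c)[::5],full_matrices=False)[2][2]; nv*=np.sign(nv[2]); print(nm,k.sum(),'h med',np.median(Q[k][:,2]).round(4),nv.round(4))
    k=m&(Q[...,2]>.066)&(Q[...,2]<.075); print('hub top h',np.median(Q[k][:,2]).round(4)); print(rects(p,K,T,k,.07))
    print('caps h',np.median(Q[m&(abs(Q[...,2]-.029)<.006)][:,2]).round(4))
    for x in rects(p,K,T,m&(abs(Q[...,2]-.029)<.006),.029): print('cap',*x)
    for x in rects(p,K,T,m&(abs(Q[...,2]-.003)<.006)&(p.astype(int).sum(2)<150),.003): print('nest',*x)
    for x in rects(p,K,T,m&(abs(Q[...,2]-.098)<.012),.098,100): print('knob?',*x)
    for x in rects(p,K,T,m&(p.astype(int).sum(2)<200)&(abs(Q[...,2]+.017)<.006),-.017,8): print('mark?',*x)
    return p,d,K,T,Q
E
python3 - <<'E'
from meas import *
p,d,K,T,Q=dialview('w2'); k=(Q[...,2]>.085)&(Q[...,2]<.13)&(Q[...,1]<-.1); v,u=np.nonzero(k); print(k.sum(), u.min() if k.any() else '')
E
```

```text
plate 22440 h med -0.0157 [-0.4126 -0.0964  0.9058]
dial 21959 h med 0.0003 [-0.4122 -0.0963  0.906 ]
hub top h 0.0703
[(array([315., 226.]), array([686.1, -42.3]), array([46. , 46.3]), 88.4)]
caps h 0.0292
cap [357. 136.] [718.5  20.9] [43.5 63.5] 62.8
cap [237. 176.] [622.5  -9.9] [44.  63.6] 152.9
cap [280. 286.] [ 653.5 -105.6] [43.6 65. ] 62.8
nest [263. 166.] [638.9  -2.1] [40.3 83.7] 118.4
nest [379. 240.] [746.6 -74. ] [47.9 57.3] 152.6
mark? [157.  70.] [548.4  77.6] [5.  8.5] 7.3
22 274
```

Run:
```python
from meas import *
p,d,K,T=load('w2'); g=p.astype(int).sum(2)
sub=g[325:342,295:335]; v,u=np.nonzero(sub<np.median(sub)-150); print(u.mean()+295,v.mean()+325,len(u)); 
W=onplane([[u.mean()+295,v.mean()+325]],K,T,n0*(H0-.0157),n0)@B.T; print(W, np.degrees(np.arctan2(W[0,0]-.686,-(W[0,1]+.0423))))
go(D2W([0,0,.037],[.686,-.0423]),Rdeck(0))
```

```text
314.5387453874539 337.7343173431734 271
[[ 0.68277464 -0.18033867 -0.2207    ]] -1.3385067426081938
shift [0.0151, -0.0128, 0.4061] turn [-0.0022, 0.0012, -0.0022] dist 0.163 ang 0.2 rows 3.9
```

Request:
step_arm:
  motion:
    - [[0.015,-0.013,0.1,0,0,0],[0.015,-0.013,0.2,0,0,0],[0.015,-0.013,0.27,0,0,0],[0.015,-0.013,0.33,0,0,0],[0.015,-0.013,0.37,0,0,0],[0.015,-0.013,0.406,0,0,0],[0.015,-0.013,0.406,0,0,0],[0.015,-0.013,0.406,0,0,0]]

```text
clock: 2.75
ee_pos: [0.684, 0.118, 0.1375]
orientation: [0.134, 0.607, 0.765, 0.168]
contact_force: [-0.4, -0.7, 0.8]
finger_gap: 0.0856
gripper_force: 0.0
```

Request:
step_arm:
  motion:
    - [[0,0,0,0,0,0],[0,0,0,0,0,0],[0,0,0,0,0,0],[0,0,0,0,0,0],[0,0,0,0,0,0],[0,0,0,0,0,0],[0,0,0,0,0,0],[0,0,0,0,0,0]]
  claw: -1

```text
clock: 3.42
ee_pos: [0.6836, 0.1191, 0.139]
orientation: [0.134, 0.606, 0.765, 0.169]
contact_force: [-8.3, -4.1, 8.7]
finger_gap: 0.0442
gripper_force: 60.4
```

Run:
```python
from meas import *
s=state(); q=B@s['ee_pos']-[.686,-.0423,H0]; print(s['joint_pos'].round(3),q.round(4),s['ft_torque'],s['contact_force'],s['finger_gap'],s['gripper_force'])
```

```text
[ 0.139  0.506  1.834  0.107  0.371 -0.183] [0.0005 0.0004 0.0383] [-0.35587092  0.70262639 -0.16264972] [-8.2732389  -4.0788105   8.66540054] 0.04424499561229203 60.43105959892273
```

Request:
step_arm:
  motion:
    - [[0,0,0,0,0,0.08],[0,0,0,0,0,0.17],[0,0,0,0,0,0.26],[0,0,0,0,0,0.35],[0,0,0,0,0,0.44],[0,0,0,0,0,0.53],[0,0,0,0,0,0.62],[0,0,0,0,0,0.7],[0,0,0,0,0,0.7],[0,0,0,0,0,0.7]]

```text
clock: 4.25
ee_pos: [0.6849, 0.1189, 0.1395]
orientation: [0.065, 0.84, 0.497, 0.207]
contact_force: [-3.6, -4.6, 5.8]
finger_gap: 0.0445
gripper_force: 60.1
```

Request:
step_arm:
  motion:
    - [[0,0,0,0,0,0.08],[0,0,0,0,0,0.16],[0,0,0,0,0,0.24],[0,0,0,0,0,0.31],[0,0,0,0,0,0.347],[0,0,0,0,0,0.347],[0,0,0,0,0,0.347],[0,0,0,0,0,0.347]]

```text
clock: 4.92
ee_pos: [0.6854, 0.1184, 0.1397]
orientation: [0.027, 0.916, 0.337, 0.215]
contact_force: [-1.1, -7.1, 5.4]
finger_gap: 0.0446
gripper_force: 60.1
```

Request:
step_arm:
  motion:
    - [[0,0,0,0,0,0],[0,0,0,0,0,0],[0,0,0,0,0,0],[0,0,0,0,0,0],[0,0,0,0,0,0],[0,0,0,0,0,0]]
  claw: 1

```text
clock: 5.42
ee_pos: [0.6844, 0.1197, 0.1378]
orientation: [0.026, 0.916, 0.337, 0.214]
contact_force: [0.4, -0.4, -1.0]
finger_gap: 0.0852
gripper_force: 0.0
```

Request:
step_arm:
  motion:
    - [[0,0,-0.1,0,0,0],[0,0,-0.2,0,0,0],[0,0,-0.3,0,0,-0.1],[0,0,-0.4,0,0,-0.2],[0,0,-0.45,0,0,-0.35],[0,0,-0.45,0,0,-0.5],[0,0,-0.45,0,0,-0.6],[0,0,-0.45,0,0,-0.6],[0,0,-0.45,0,0,-0.6],[0,0,-0.45,0,0,-0.6]]

```text
clock: 6.25
ee_pos: [0.6106, 0.1023, 0.3011]
orientation: [0.091, 0.768, 0.603, 0.196]
contact_force: [0.9, 0.0, -0.3]
finger_gap: 0.0856
gripper_force: 0.0
```

Run:
```python
from meas import *
s=state(); print(s['joint_pos'].round(3), s['qd'].round(2))
p,d,K,T,Q=dialview('w3')
```

```text
[0.125 0.175 1.876 0.073 0.659 0.316] [-0.    0.01 -0.   -0.   -0.    0.01]
plate 20241 h med -0.0157 [-0.4124 -0.0966  0.9059]
dial 18791 h med 0.0003 [-0.4122 -0.0966  0.9059]
hub top h 0.0703
[(array([322., 229.]), array([686. , -42.3]), array([45.8, 46.2]), 18.1)]
caps h 0.0292
cap [283. 143.] [685.9  29. ] [43.4 63.5] 90.0
cap [397. 181.] [757.3 -42.3] [44.  63.6] 0.0
cap [253. 253.] [615.  -42.1] [44.  64.4] 0.4
nest [258. 228.] [623.6 -27.1] [40.4 83.8] 144.9
nest [349. 264.] [ 686.9 -100.5] [36.8 48.2] 0.6
```

View pics/w3.png

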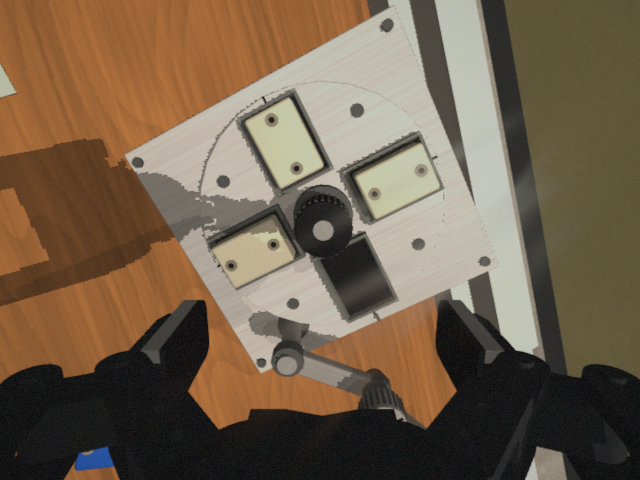

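The dial is now square: nest centreline at 0.0–0.4°, and the dial tick meets the mark at (377,317). Next is the cap.

Run:
```python
from meas import *
a=np.radians(-5); go([.466,-.167,.22],Rdown([np.cos(a),np.sin(a)]))
```

```text
shift [-0.7569, -0.226, -0.0294] turn [0.3835, -0.1594, -0.1426] dist 0.316 ang 26.3 rows 7.6
```

Request:
step_arm:
  motion:
    - [[-0.757,-0.226,-0.029,0.384,-0.159,-0.143],[-0.757,-0.226,-0.029,0.384,-0.159,-0.143],[-0.757,-0.226,-0.029,0.384,-0.159,-0.143],[-0.757,-0.226,-0.029,0.384,-0.159,-0.143],[-0.757,-0.226,-0.029,0.384,-0.159,-0.143],[-0.757,-0.226,-0.029,0.384,-0.159,-0.143],[-0.757,-0.226,-0.029,0.384,-0.159,-0.143],[-0.757,-0.226,-0.029,0.384,-0.159,-0.143],[-0.757,-0.226,-0.029,0.384,-0.159,-0.143],[-0.757,-0.226,-0.029,0.384,-0.159,-0.143]]

```text
clock: 7.13
ee_pos: [0.4659, -0.1683, 0.2196]
orientation: [-0.0, 0.738, 0.675, -0.0]
contact_force: [-0.3, -0.1, 0.4]
finger_gap: 0.0855
gripper_force: 0.0
```

Request:
step_arm:
  motion:
    - [[0,0,0,0,0,0],[0,0,0,0,0,0],[0,0,0,0,0,0]]

```text
clock: 7.38
ee_pos: [0.4674, -0.1666, 0.2204]
orientation: [0.0, 0.736, 0.677, 0.0]
contact_force: [0.6, 0.7, 0.4]
finger_gap: 0.0857
gripper_force: 0.0
```

Run:
```python
from meas import *
p,d,K,T=snap('wrist','w4'); C=cloud(d,K,T); g=p.astype(int)
k=(C[...,2]>.02)&(C[...,2]<.035)&(g[...,0]-g[...,2]<90)&(g.sum(2)>250)
nn,l,st,ce=cv2.connectedComponentsWithStats(k.astype(np.uint8))
for i in range(1,nn):
    if st[i,4]>500:
        h=np.median(C[l==i][:,2]); ct=max(cv2.findContours((l==i).astype(np.uint8),0,1)[0],key=len)[:,0]; W=onplane(ct,K,T,[0,0,h],np.array([0,0,1.]))
        print(ce[i].round(),h.round(4),[np.round(x,1) for x in cv2.minAreaRect((W[:,:2]*1000).astype(np.float32))])
print(state()['joint_pos'].round(3), state()['ee_pos'])
```

```text
[489.  21.] 0.0314 [array([611.4, -21. ]), array([21.6, 33.3]), np.float64(12.3)]
[262.  65.] 0.0252 [array([429.6, -38.8]), array([42.8, 18.6]), np.float64(67.5)]
[310.  72.] 0.0254 [array([463.7, -44.8]), array([23.9, 34.8]), np.float64(66.6)]
[319. 215.] 0.0251 [array([ 464.8, -166.6]), array([63.3, 43.6]), np.float64(84.8)]
[490. 285.] 0.0251 [array([ 618., -248.]), array([62.3, 45.4]), np.float64(61.7)]
[342. 372.] 0.025 [array([ 476.3, -327.4]), array([63.3, 46.3]), np.float64(13.9)]
[-0.366  0.248  1.92  -0.     0.973 -0.282] [ 0.46726102 -0.16658927  0.2203887 ]
```

View pics/w4.png

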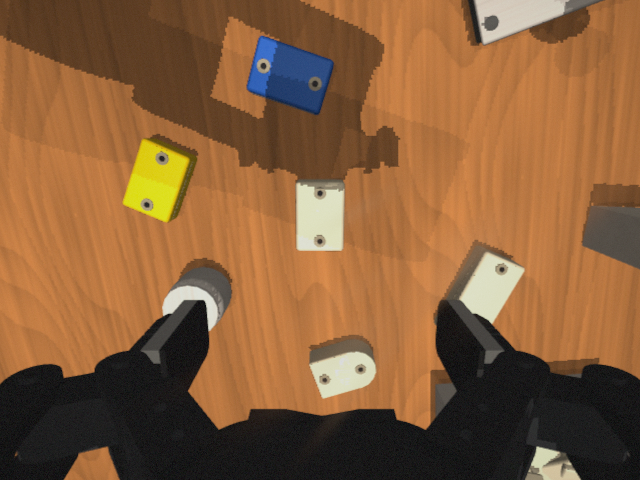

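The plain cap is at (320,215), already squared to the fingers. Yellow, blue, round, long and tin are all clear of the finger paths.

Request:
step_arm:
  motion:
    - [[0,-0.006,0.1,0,0,0],[0,-0.006,0.2,0,0,0],[0,-0.006,0.3,0,0,0],[0,-0.006,0.38,0,0,0],[0,-0.006,0.44,0,0,0],[0,-0.006,0.49,0,0,0],[0,-0.006,0.52,0,0,0],[0,-0.006,0.533,0,0,0],[0,-0.006,0.533,0,0,0],[0,-0.006,0.533,0,0,0]]

```text
clock: 8.27
ee_pos: [0.4649, -0.1672, 0.0075]
orientation: [0.001, 0.736, 0.677, 0.0]
contact_force: [-0.0, -1.0, 0.4]
finger_gap: 0.0853
gripper_force: 0.0
```

Request:
step_arm:
  motion:
    - [[0,0,0,0,0,0],[0,0,0,0,0,0],[0,0,0,0,0,0],[0,0,0,0,0,0],[0,0,0,0,0,0],[0,0,0,0,0,0],[0,0,0,0,0,0],[0,0,0,0,0,0]]
  claw: -1

```text
clock: 8.93
ee_pos: [0.4647, -0.1675, 0.0081]
orientation: [0.001, 0.737, 0.676, 0.0]
contact_force: [-1.1, 0.1, 10.4]
finger_gap: 0.0424
gripper_force: 61.3
```

Run:
```python
from meas import *
s=state(); print({k:np.round(v,4) for k,v in s.items()}); print(Rq(s['orientation']).as_matrix().round(3).tolist())
```

```text
{'clock': np.float64(8.9333), 'joint_pos': array([-3.6980e-01,  6.1910e-01,  2.0179e+00, -6.0000e-04,  5.0310e-01,
       -2.8390e-01]), 'qd': array([-0.0005,  0.0014, -0.0013,  0.0019,  0.0012,  0.0009]), 'joint_efforts': array([-1.23100e-01, -4.64693e+01, -1.15435e+01, -3.90000e-03,
       -5.64700e-01,  7.50000e-03]), 'ee_pos': array([ 0.4647, -0.1675,  0.0081]), 'orientation': array([7.000e-04, 7.366e-01, 6.763e-01, 2.000e-04]), 'contact_force': array([-1.098 ,  0.1478, 10.3925]), 'ft_torque': array([0.0927, 0.3188, 0.0467]), 'gripper_force': np.float64(61.2966), 'finger_gap': np.float64(0.0424)}
[[0.085, 0.996, 0.001], [0.996, -0.085, -0.001], [-0.001, 0.001, -1.0]]
```

Request:
step_arm:
  motion:
    - [[0,0,-0.05,0,0,0],[0,0,-0.12,0,0,0],[0,0,-0.22,0,0,0],[0,0,-0.32,0,0,0],[0,0,-0.42,0,0,0],[0,0,-0.52,0,0,0],[0,0,-0.62,0,0,0],[0,0,-0.7,0,0,0],[0,0,-0.73,0,0,0],[0,0,-0.73,0,0,0]]

```text
clock: 9.77
ee_pos: [0.4659, -0.1678, 0.3031]
orientation: [0.004, 0.737, 0.676, 0.002]
contact_force: [0.1, -0.5, -1.2]
finger_gap: 0.0429
gripper_force: 61.6
```

Run:
```python
from meas import *
s=state(); print(s['finger_gap'],s['gripper_force'])
go(D2W([0,-.0728,.13],[.686,-.0423]),Rdeck(0))
```

```text
0.04287498414801306 61.595152616500854
shift [0.5572, 0.444, 0.2051] turn [-0.4061, 0.0697, -0.2982] dist 0.297 ang 30.5 rows 7.1
```

Request:
step_arm:
  motion:
    - [[0.06,0.05,0.02,-0.06,0.01,-0.045],[0.13,0.1,0.04,-0.13,0.02,-0.09],[0.2,0.16,0.06,-0.19,0.03,-0.14],[0.28,0.22,0.09,-0.25,0.04,-0.18],[0.36,0.28,0.12,-0.31,0.05,-0.22],[0.44,0.35,0.15,-0.36,0.06,-0.26],[0.51,0.41,0.18,-0.4,0.07,-0.29],[0.557,0.444,0.205,-0.406,0.07,-0.298],[0.557,0.444,0.205,-0.406,0.07,-0.298],[0.557,0.444,0.205,-0.406,0.07,-0.298]]

```text
clock: 10.6
ee_pos: [0.6587, 0.0407, 0.2138]
orientation: [0.128, 0.606, 0.767, 0.167]
contact_force: [0.5, 0.2, -1.2]
finger_gap: 0.0426
gripper_force: 61.5
```

Request:
step_arm:
  motion:
    - [[0,0,0,0,0,0],[0,0,0,0,0,0]]

```text
clock: 10.77
ee_pos: [0.6594, 0.039, 0.2165]
orientation: [0.13, 0.607, 0.766, 0.168]
contact_force: [0.0, 0.8, -0.2]
finger_gap: 0.0425
gripper_force: 61.5
```

Run:
```python
from meas import *
s=state(); print(s['finger_gap'],s['joint_pos'].round(3))
p,d,K,T,Q=(*snap('wrist','w5'),0)
# points in tool frame: cap between the fingers
C=cloud(d,K,T); M=Rq(s['orientation']).as_matrix(); L=(C-s['ee_pos'])@M; g=p.astype(int)
k=(abs(L[...,0])<.06)&(abs(L[...,1])<.03)&(L[...,2]>-.025)&(L[...,2]<.015)&(g.sum(2)>250); q=L[k]; print('cap in hand',k.sum(),np.percentile(q,[1,5,50,95,99],axis=0).round(4).tolist())
go(D2W([0,-.0728,.03],[.686,-.0423]),Rdeck(0)); go(D2W([0,-.0728,.0111],[.686,-.0423]),Rdeck(0))
```

```text
0.042518777543588286 [-0.006  0.352  1.856  0.205  0.526 -0.393]
cap in hand 18702 [[-0.0297, -0.0216, -0.0189], [-0.0265, -0.0198, -0.0183], [0.0045, -0.0001, -0.0172], [0.0304, 0.0193, -0.0157], [0.0318, 0.0247, -0.0109]]
shift [-0.0025, 0.0129, 0.2418] turn [-0.0064, -0.0036, -0.003] dist 0.097 ang 0.5 rows 2.3
shift [-0.0027, 0.0132, 0.2891] turn [-0.0064, -0.0036, -0.003] dist 0.116 ang 0.5 rows 2.8
```

View pics/w5.png

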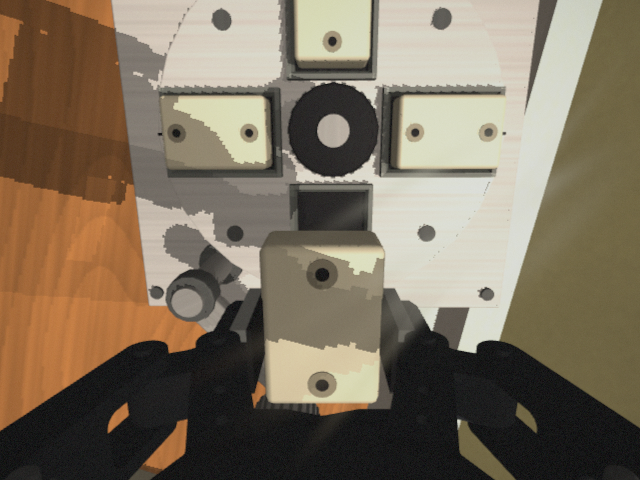

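The cap hangs squarely between the fingers with its long side towards the hub, and the nest is open at (333,210). I descend to just above it and recheck.

Request:
step_arm:
  motion:
    - [[0,0.006,0.06,-0.006,-0.004,-0.003],[-0.002,0.013,0.13,-0.006,-0.004,-0.003],[-0.002,0.013,0.19,-0.006,-0.004,-0.003],[-0.002,0.013,0.225,-0.006,-0.004,-0.003],[-0.002,0.013,0.242,-0.006,-0.004,-0.003],[-0.002,0.013,0.242,-0.006,-0.004,-0.003],[-0.002,0.013,0.242,-0.006,-0.004,-0.003],[-0.002,0.013,0.242,-0.006,-0.004,-0.003],[-0.002,0.013,0.242,-0.006,-0.004,-0.003]]

```text
clock: 11.57
ee_pos: [0.7044, 0.0495, 0.1326]
orientation: [0.135, 0.605, 0.766, 0.17]
contact_force: [0.6, 0.8, -0.8]
finger_gap: 0.0429
gripper_force: 61.6
```

Run:
```python
from meas import *
s=state(); print(B@s['ee_pos']-[.686,-.0423,H0], s['qd'].round(3))
p,d,K,T=load('w5'); M=np.zeros(0)
p,d,K,T=snap('wrist','w6'); C=cloud(d,K,T); s=state(); Mt=Rq(s['orientation']).as_matrix(); L=(C-s['ee_pos'])@Mt
k=(abs(L[...,0])<.06)&(abs(L[...,1])<.03)&(L[...,2]>-.021)&(L[...,2]<-.013)&(p.astype(int).sum(2)>200)
h=np.median(L[k][:,2]); 
g=p.astype(int).sum(2); hole=(g<150); hole[:250]=0; hole[420:]=0; hole[:,300:345]&=True; hole[:,:300]=0; hole[:,345:]=0
nn,l,st,ce=cv2.connectedComponentsWithStats(hole.astype(np.uint8))
for i in range(1,nn):
    if 20<st[i,4]<400: print(ce[i].round(1),((onplane([ce[i]],K,T,s['ee_pos']+Mt@[0,0,h],Mt[:,2])-s['ee_pos'])@Mt).round(4))
print('top',h)
Q=C@B.T; Q[...,2]-=H0; kk=np.zeros(d.shape,bool); kk[150:235,270:400]=1
for x in rects(p,K,T,kk&(g<150)&(abs(Q[...,2]-.003)<.006),.003): print('nest',*x)
go(D2W([0,-.0725,.0111],[.686,-.0423]),Rdeck(0))
```

```text
[ 0.00155275 -0.07215301  0.03079413] [ 0.001  0.001 -0.     0.002 -0.     0.001]
[321.8 274.2] [[ 0.0217 -0.0005 -0.0173]]
[321.3 416.5] [[-0.0367 -0.0007 -0.0173]]
top -0.01730529095759662
nest [317. 224.] [686.9 -84.6] [ 6.5 47.2] 0.6
shift [-0.0009, -0.0039, 0.049] turn [0.0015, 0.0004, 0.001] dist 0.020 ang 0.1 rows 0.5
```

Request:
step_arm:
  motion:
    - [[-0.001,-0.003,0.01,0,0,0],[-0.001,-0.003,0.018,0,0,0],[-0.001,-0.003,0.026,0,0,0],[-0.001,-0.003,0.034,0,0,0],[-0.001,-0.003,0.04,0,0,0],[-0.001,-0.003,0.045,0,0,0],[-0.001,-0.003,0.048,0,0,0],[-0.001,-0.003,0.049,0,0,0],[-0.001,-0.003,0.049,0,0,0]]

```text
clock: 12.37
ee_pos: [0.7103, 0.0509, 0.1147]
orientation: [0.134, 0.604, 0.767, 0.17]
contact_force: [-18.3, -2.7, 23.5]
finger_gap: 0.0429
gripper_force: 65.1
```

Run:
```python
from meas import *
s=state(); print(B@s['ee_pos']-[.686,-.0423,H0], (B@s['contact_force']).round(2), s['ft_torque'].round(2))
```

```text
[-0.00051213 -0.07209169  0.01204399] [-6.74  1.64 29.1 ] [-0.36  1.21  0.4 ]
```

Request:
step_arm:
  motion:
    - [[0,0,-0.002,0,0,0],[0,0,-0.002,0,0,0],[0,0,-0.002,0,0,0],[0,0,-0.002,0,0,0],[0,0,-0.002,0,0,0]]
  claw: 0.6

```text
clock: 12.78
ee_pos: [0.7108, 0.051, 0.113]
orientation: [0.134, 0.605, 0.766, 0.169]
contact_force: [-0.1, -0.1, -0.2]
finger_gap: 0.0685
gripper_force: 0.0
```

Request:
step_arm:
  motion:
    - [[0,0,-0.04,0,0,0],[0,0,-0.12,0,0,0],[0,0,-0.22,0,0,0],[0,0,-0.32,0,0,0],[0,0,-0.42,0,0,0],[0.05,0,-0.45,0,0,0],[0.1,0,-0.45,0,0,0],[0.15,0,-0.45,0,0,0],[0.15,0,-0.45,0,0,0],[0.15,0,-0.45,0,0,0]]

```text
clock: 13.62
ee_pos: [0.6227, 0.0925, 0.2766]
orientation: [0.134, 0.604, 0.767, 0.17]
contact_force: [-0.2, 0.4, 0.5]
finger_gap: 0.0685
gripper_force: 0.0
```

Run:
```python
from meas import *
p,d,K,T,Q=dialview('w7')
k=(abs(Q[...,0]-.686)<.02)&(abs(Q[...,1]+.1143)<.03)&(Q[...,2]>.015)&(Q[...,2]<.05); P=Q[k]; A=np.c_[P[:,:2]-[.686,-.1143],np.ones(len(P))]; print('cap plane',np.linalg.lstsq(A,P[:,2],rcond=None)[0].round(4),k.sum())
k=(abs(Q[...,2]-.029)<.006)&(Q[...,1]<-.075)&(abs(Q[...,0]-.686)<.04)
for x in rects(p,K,T,k,.029): print('loaded',*x)
```

```text
plate 19868 h med -0.0157 [-0.4126 -0.0964  0.9058]
dial 20848 h med 0.0003 [-0.4123 -0.0965  0.9059]
hub top h 0.0704
[(array([323., 221.]), array([685.6, -42.3]), array([46.1, 46.5]), 98.5)]
caps h 0.0293
cap [323. 117.] [685.5  28.8] [43.6 62.1] 90.2
cap [235. 210.] [614.6 -42.8] [43.4 63.8] 0.2
cap [411. 210.] [756.9 -42.4] [43.4 64. ] 0.2
cap [321. 291.] [ 684.7 -112.8] [43.6 64.3] 90.1
nest [251. 188.] [613.8 -42.7] [48.6 71. ] 179.3
cap plane [-0.0027 -0.0019  0.0295] 3037
loaded [321. 291.] [ 684.7 -112.8] [43.6 64.3] 90.1
```

View pics/w7.png

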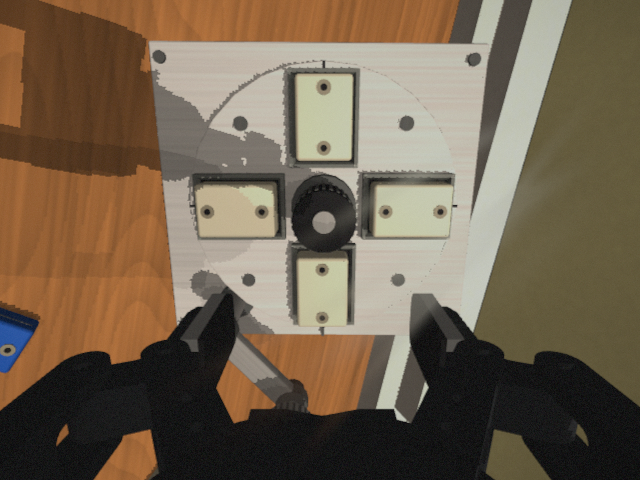

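The cap is flat and fully down: its top is at 29.5 mm like the others, centred and square. Next I look at the knob.

Run:
```python
from meas import *
go(D2W([-.025,-.163,.22],[.686,-.0423]),Rdeck(0))
```

```text
shift [-0.377, -0.0618, -0.0738] turn [-0.0005, -0.0004, 0.002] dist 0.156 ang 0.1 rows 3.7
```

Request:
step_arm:
  motion:
    - [[-0.1,-0.02,-0.03,0,0,0],[-0.2,-0.04,-0.05,0,0,0],[-0.3,-0.06,-0.074,0,0,0],[-0.377,-0.062,-0.074,0,0,0],[-0.377,-0.062,-0.074,0,0,0],[-0.377,-0.062,-0.074,0,0,0],[-0.377,-0.062,-0.074,0,0,0]]

```text
clock: 14.25
ee_pos: [0.6236, -0.0638, 0.2923]
orientation: [0.134, 0.606, 0.766, 0.169]
contact_force: [-0.1, -0.1, 0.1]
finger_gap: 0.0682
gripper_force: 0.0
```

Run:
```python
from meas import *
p,d,K,T=snap('wrist','w8'); C=cloud(d,K,T); Q=C@B.T-[.686,-.0423,H0]; 
m=np.zeros(d.shape,bool); m[40:420,120:520]=1; m&=d>0.1; print(state()['joint_pos'].round(3))
k=m&(Q[...,2]>.09)&(Q[...,2]<.115)&(np.hypot(Q[...,0]+.025,Q[...,1]+.163)<.06)
hh=Q[k][:,2]; print(k.sum(),np.percentile(hh,[2,25,50,75,98]).round(4)); h=np.percentile(hh,70)
k&=(Q[...,2]>h-.003)
for x in rects(p,K,T,k,h,100): print('knob',x[0],(x[1]-[686,-42.3]).round(1),x[2])
c=np.array(x[1])/1000-[.686,-.0423]-[-.084,-.096]; print('from post',c,np.hypot(*c),'swing',np.arctan2(24,84)-np.arctan2(c[1],c[0]))
k=m&(Q[...,2]>.061)&(Q[...,2]<.067)&(np.hypot(Q[...,0]+.084,Q[...,1]+.096)<.03); print('boss',k.sum())
for x in rects(p,K,T,k,.064,60): print('boss',(x[1]-[686,-42.3]).round(1),x[2])
```

```text
[-0.206  0.211  1.852  0.282  0.7   -0.622]
2302 [0.0936 0.1006 0.1012 0.1018 0.103 ]
knob [321. 234.] [ -26.8 -161.1] [37.1 37.4]
from post [ 0.0572 -0.0651] 0.0866593907202214 swing 1.1282034619645374
boss 614
boss [-85.4 -96.7] [20.8 22.3]
```

View pics/w8.png

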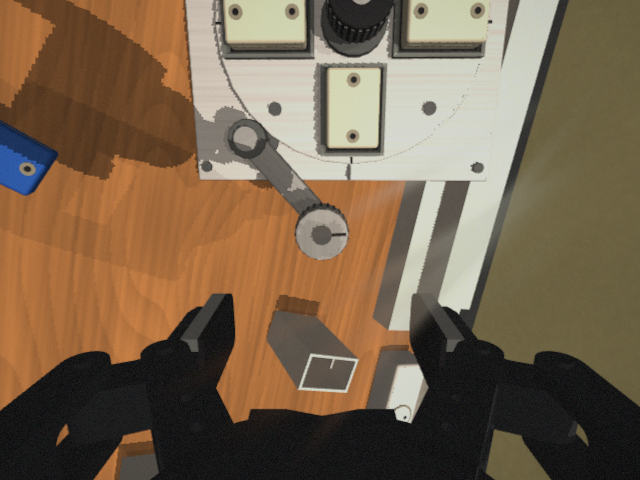

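The knob top is at (321,234), and the arm is out by about 1.13 rad. I will grip it at yaw −0.78 so the last joint has room for the full screw turn.

Run:
```python
from meas import *
go(D2W([-.0268,-.1611,.15],[.686,-.0423]),Rdeck(-.78)); go(D2W([-.0268,-.1611,.072],[.686,-.0423]),Rdeck(-.78))
```

```text
shift [0.0044, -0.0025, 0.1746] turn [-0.001, -0.0011, -0.7442] dist 0.070 ang 44.7 rows 6.2
shift [0.0043, -0.0022, 0.3696] turn [-0.001, -0.0011, -0.7442] dist 0.148 ang 44.7 rows 6.2
```

Request:
step_arm:
  motion:
    - [[0.004,-0.002,0.03,0,0,-0.11],[0.004,-0.002,0.06,0,0,-0.22],[0.004,-0.002,0.09,0,0,-0.33],[0.004,-0.002,0.12,0,0,-0.44],[0.004,-0.002,0.15,0,0,-0.55],[0.004,-0.002,0.165,0,0,-0.66],[0.004,-0.002,0.175,0,0,-0.745],[0.004,-0.002,0.175,0,0,-0.745],[0.004,-0.002,0.175,0,0,-0.745]]

```text
clock: 15.05
ee_pos: [0.6513, -0.0536, 0.2288]
orientation: [0.188, 0.269, 0.939, 0.106]
contact_force: [-0.1, 0.8, 0.1]
finger_gap: 0.0684
gripper_force: 0.0
```

Run:
```python
from meas import *
s=state(); print(s['joint_pos'].round(3),(B@s['ee_pos']-[.686,-.0423,H0]).round(4))
go(D2W([-.0268,-.1611,.072],[.686,-.0423]),Rdeck(-.78))
```

```text
[-0.179  0.331  1.855  0.317  0.577 -1.425] [-0.0262 -0.1602  0.1499]
shift [-0.0008, -0.0028, 0.1947] turn [0.0001, -0.0017, -0.0001] dist 0.078 ang 0.1 rows 1.9
```

Request:
step_arm:
  motion:
    - [[-0.001,-0.003,0.05,0,0,0],[-0.001,-0.003,0.1,0,0,0],[-0.001,-0.003,0.14,0,0,0],[-0.001,-0.003,0.17,0,0,0],[-0.001,-0.003,0.195,0,0,0],[-0.001,-0.003,0.195,0,0,0],[-0.001,-0.003,0.195,0,0,0]]

```text
clock: 15.63
ee_pos: [0.6833, -0.0482, 0.1581]
orientation: [0.188, 0.268, 0.939, 0.106]
contact_force: [0.2, 0.0, -0.7]
finger_gap: 0.0683
gripper_force: 0.0
```

Request:
step_arm:
  motion:
    - [[0,0,0,0,0,0],[0,0,0,0,0,0],[0,0,0,0,0,0],[0,0,0,0,0,0],[0,0,0,0,0,0],[0,0,0,0,0,0],[0,0,0,0,0,0]]
  claw: -1

```text
clock: 16.22
ee_pos: [0.6836, -0.0488, 0.1595]
orientation: [0.189, 0.268, 0.939, 0.106]
contact_force: [-3.4, -1.0, 5.8]
finger_gap: 0.0359
gripper_force: 59.2
```

```bash
cat > swing.py <<'E'
from meas import *
def arc(phis):
    s=state(); R0=Rq(s['orientation']).as_matrix(); q=B@s['ee_pos']-[.686,-.0423,H0]; c=q[:2]-[-.084,-.096]
    print('tcp deck',q.round(4),'r',np.hypot(*c),'swing left deg',np.degrees(np.arctan2(24,84)-np.arctan2(c[1],c[0])),'gap',s['finger_gap'],'F deck',(B@s['contact_force']).round(1),'T deck',(B@s['ft_torque']).round(2),'j',s['joint_pos'].round(2))
    for f in phis:
        a=np.radians(f); w=np.array([[np.cos(a),-np.sin(a)],[np.sin(a),np.cos(a)]])@c-c
        sh=R0.T@(B.T@[*w,0]); print([*(sh/.4).round(3).tolist(),0,0,round(-f/60,3)],end=', ')
    print()
E
python3 -c "
from swing import *
arc(np.arange(1,10)*6.-3)"
```

```text
tcp deck [-0.026  -0.1629  0.0734] r 0.08858067775994027 swing left deg 65.02185805449946 gap 0.03593567250751096 F deck [-0.8 -0.2  6.7] T deck [ 0.02  0.38 -0.01] j [-0.16  0.47  1.83  0.37  0.46 -1.48]
[-0.0, 0.012, 0.0, 0, 0, np.float64(-0.05)], [0.0, 0.035, 0.0, 0, 0, np.float64(-0.15)], [0.004, 0.058, 0.0, 0, 0, np.float64(-0.25)], [0.009, 0.08, 0.0, 0, 0, np.float64(-0.35)], [0.017, 0.102, 0.0, 0, 0, np.float64(-0.45)], [0.028, 0.123, 0.0, 0, 0, np.float64(-0.55)], [0.04, 0.142, 0.0, 0, 0, np.float64(-0.65)], [0.054, 0.161, 0.0, 0, 0, np.float64(-0.75)], [0.07, 0.177, -0.0, 0, 0, np.float64(-0.85)],
```

Request:
step_arm:
  motion:
    - [[0,0.012,0,0,0,-0.05],[0,0.035,0,0,0,-0.15],[0.004,0.058,0,0,0,-0.25],[0.009,0.08,0,0,0,-0.35],[0.017,0.102,0,0,0,-0.45],[0.028,0.123,0,0,0,-0.55],[0.04,0.142,0,0,0,-0.65],[0.054,0.161,0,0,0,-0.75],[0.07,0.177,0,0,0,-0.85],[0.07,0.177,0,0,0,-0.85]]

```text
clock: 17.05
ee_pos: [0.6934, 0.0265, 0.1719]
orientation: [0.216, -0.165, 0.962, 0.014]
contact_force: [-5.7, 0.4, 6.0]
finger_gap: 0.0364
gripper_force: 59.3
```

```bash
python3 -c "
from swing import *
arc([3,6,9,12,13.5])"
```

```text
tcp deck [ 0.0037 -0.0919  0.0732] r 0.08779834754059285 swing left deg 13.289656548542077 gap 0.03639740211351632 F deck [-2.4  1.7  7.8] T deck [0.45 0.69 0.08] j [-0.03  0.46  1.81  0.25  0.46 -2.14]
[-0.0, 0.011, 0.0, 0, 0, -0.05], [-0.0, 0.023, 0.0, 0, 0, -0.1], [0.001, 0.034, 0.0, 0, 0, -0.15], [0.002, 0.046, 0.0, 0, 0, -0.2], [0.003, 0.052, 0.0, 0, 0, -0.225],
```

Request:
step_arm:
  motion:
    - [[0,0.011,0,0,0,-0.05],[0,0.023,0,0,0,-0.1],[0.001,0.034,0,0,0,-0.15],[0.002,0.046,0,0,0,-0.2],[0.003,0.053,0,0,0,-0.225],[0.003,0.053,0,0,0,-0.225],[0.003,0.053,0,0,0,-0.225]]

```text
clock: 17.63
ee_pos: [0.6864, 0.0443, 0.1706]
orientation: [0.216, -0.274, 0.937, -0.012]
contact_force: [-5.5, -8.1, 4.7]
finger_gap: 0.0365
gripper_force: 59.9
```

```bash
python3 -c "
from swing import *
arc([1,2])"
```

```text
tcp deck [ 0.0007 -0.073   0.0732] r 0.08772649900492442 swing left deg 0.7721949908877799 gap 0.036498414363878615 F deck [-4.5 -6.7  7.3] T deck [-1.1   0.78  0.02] j [ 0.01  0.45  1.83  0.22  0.44 -2.31]
[-0.0, 0.004, -0.0, 0, 0, -0.017], [-0.0, 0.008, -0.0, 0, 0, -0.033],
```

Request:
step_arm:
  motion:
    - [[0,0.004,0,0,0,-0.017],[0,0.008,0,0,0,-0.025],[0,0.008,0,0,0,-0.025],[0,0.008,0,0,0,-0.025]]

```text
clock: 17.97
ee_pos: [0.6862, 0.045, 0.1707]
orientation: [0.217, -0.286, 0.933, -0.016]
contact_force: [-0.8, -17.6, 3.4]
finger_gap: 0.0363
gripper_force: 60.1
```

```bash
python3 -c "
from swing import *
arc([1,2])"
```

```text
tcp deck [ 0.0007 -0.0724  0.0733] r 0.08793671559622389 swing left deg 0.3442672935945982 gap 0.036336525926621906 F deck [ -2.9 -16.9   5.1] T deck [-3.29  0.6   0.02] j [ 0.01  0.45  1.83  0.22  0.44 -2.33]
[-0.0, 0.004, -0.0, 0, 0, -0.017], [-0.001, 0.008, -0.0, 0, 0, -0.033],
```

The arm is against its stop: pushing harder only raised the force. Now I screw clockwise, following the knob down.

Request:
step_arm:
  motion:
    - [[0,0,0,0,0,0.1],[0,0,0.001,0,0,0.2],[0,0,0.001,0,0,0.3],[0,0,0.001,0,0,0.4],[0,0,0.002,0,0,0.5],[0,0,0.002,0,0,0.6],[0,0,0.002,0,0,0.7],[0,0,0.003,0,0,0.8],[0,0,0.003,0,0,0.9],[0,0,0.003,0,0,1.0]]

```text
clock: 18.8
ee_pos: [0.6864, 0.0448, 0.1693]
orientation: [0.196, 0.222, 0.951, 0.095]
contact_force: [0.2, -17.4, 1.7]
finger_gap: 0.0365
gripper_force: 60.1
```

Request:
step_arm:
  motion:
    - [[0,0,0,0,0,0.1],[0,0,0.001,0,0,0.2],[0,0,0.001,0,0,0.3],[0,0,0.001,0,0,0.4],[0,0,0.002,0,0,0.5],[0,0,0.002,0,0,0.6],[0,0,0.002,0,0,0.7],[0,0,0.003,0,0,0.8],[0,0,0.003,0,0,0.9],[0,0,0.003,0,0,1.0]]

```text
clock: 19.63
ee_pos: [0.687, 0.0452, 0.1682]
orientation: [0.122, 0.667, 0.712, 0.18]
contact_force: [2.4, -16.5, 0.1]
finger_gap: 0.0364
gripper_force: 59.9
```

```bash
python3 -c "
from swing import *
arc([1])"
```

```text
tcp deck [ 0.0004 -0.0723  0.0707] r 0.08768719607511728 swing left deg 0.23599429372963535 gap 0.036419470331956916 F deck [ -1.2 -16.6   0.7] T deck [-3.    0.51  0.07] j [ 0.01  0.46  1.83  0.22  0.43 -0.23]
[0.003, -0.002, -0.0, 0, 0, -0.017],
```

Request:
step_arm:
  motion:
    - [[0,0,0,0,0,0.1],[0,0,0.001,0,0,0.2],[0,0,0.001,0,0,0.3],[0,0,0.001,0,0,0.4],[0,0,0.002,0,0,0.5],[0,0,0.002,0,0,0.6],[0,0,0.002,0,0,0.7],[0,0,0.003,0,0,0.8],[0,0,0.003,0,0,0.85],[0,0,0.003,0,0,0.85]]

```text
clock: 20.47
ee_pos: [0.6877, 0.045, 0.1672]
orientation: [0.033, 0.908, 0.357, 0.215]
contact_force: [0.8, -19.0, 1.6]
finger_gap: 0.0363
gripper_force: 60.4
```

```bash
python3 -c "
from swing import *
arc([1])"
```

```text
tcp deck [ 0.0006 -0.0727  0.0695] r 0.08772463832954079 swing left deg 0.5198247374445217 gap 0.036342320405681944 F deck [ -2.6 -18.6   3. ] T deck [-3.59  0.53 -0.12] j [0.01 0.46 1.83 0.22 0.43 0.65]
[0.001, -0.004, -0.0, 0, 0, -0.017],
```

Request:
step_arm:
  motion:
    - [[0,0,0,0,0,0.05],[0,0,0,0,0,0.1],[0,0,0.001,0,0,0.15],[0,0,0.001,0,0,0.2],[0,0,0.001,0,0,0.25],[0,0,0.001,0,0,0.3],[0,0,0.001,0,0,0.3]]

```text
clock: 21.05
ee_pos: [0.6877, 0.0448, 0.167]
orientation: [-0.001, 0.953, 0.21, 0.218]
contact_force: [-2.0, -18.5, 4.3]
finger_gap: 0.0366
gripper_force: 60.8
```

```bash
python3 -c "
from swing import *
arc([1])"
```

```text
tcp deck [ 0.0004 -0.0728  0.0693] r 0.08754046033661611 swing left deg 0.599537719780426 gap 0.036581432338550414 F deck [ -3.8 -17.5   6.5] T deck [-3.84  0.83 -0.05] j [0.01 0.46 1.83 0.22 0.43 0.97]
[-0.0, -0.004, -0.0, 0, 0, -0.017],
```

Request:
step_arm:
  motion:
    - [[0,0,0,0,0,0.05],[0,0,0,0,0,0.1],[0,0,0.001,0,0,0.15],[0,0,0.001,0,0,0.2],[0,0,0.001,0,0,0.25],[0,0,0.001,0,0,0.3],[0,0,0.001,0,0,0.3]]

```text
clock: 21.63
ee_pos: [0.6875, 0.0447, 0.1668]
orientation: [-0.035, 0.974, 0.059, 0.215]
contact_force: [-3.3, -20.2, 7.3]
finger_gap: 0.0364
gripper_force: 61.3
```

```bash
python3 -c "
from swing import *
arc([1])"
```

```text
tcp deck [ 0.0002 -0.0729  0.0692] r 0.08730150073937479 swing left deg 0.5748631431046988 gap 0.036407059207674175 F deck [ -4.  -18.9   9.9] T deck [-3.94  1.18 -0.06] j [0.01 0.46 1.83 0.22 0.43 1.28]
[-0.001, -0.004, -0.0, 0, 0, -0.017],
```

Request:
step_arm:
  motion:
    - [[0,0,0,0,0,0.05],[0,0,0,0,0,0.1],[0,0,0,0,0,0.15],[0,0,0,0,0,0.2],[0,0,0,0,0,0.2]]

```text
clock: 22.05
ee_pos: [0.6893, 0.0451, 0.168]
orientation: [-0.057, 0.975, -0.041, 0.212]
contact_force: [0.9, -18.6, 6.9]
finger_gap: 0.0362
gripper_force: 60.8
```

```bash
python3 -c "
from swing import *
arc([1])"
```

```text
tcp deck [ 0.0023 -0.073   0.0695] r 0.08931820764791124 swing left deg 0.9959910175282166 gap 0.03624644055655355 F deck [ -0.2 -18.3   7.7] T deck [-3.44  0.28  1.4 ] j [0.01 0.46 1.83 0.22 0.43 1.49]
[-0.002, -0.003, -0.0, 0, 0, -0.017],
```

Request:
step_arm:
  motion:
    - [[0,0,0,0,0,0.03],[0,0,0,0,0,0.06],[0,0,0,0,0,0.06],[0,0,0,0,0,0.06]]

```text
clock: 22.38
ee_pos: [0.6901, 0.0449, 0.1684]
orientation: [-0.063, 0.973, -0.071, 0.211]
contact_force: [3.2, -17.8, 4.5]
finger_gap: 0.0364
gripper_force: 60.6
```

```bash
python3 -c "
from swing import *
arc([1])"
```

```text
tcp deck [ 0.0031 -0.0733  0.0696] r 0.09005672790560001 swing left deg 1.3472563661490944 gap 0.03642753016960043 F deck [  1.  -18.1   4.5] T deck [-3.59  0.    1.46] j [0.01 0.46 1.83 0.22 0.43 1.55]
[-0.002, -0.003, -0.0, 0, 0, -0.017],
```

The knob has hit its stop: torque jumped to 1.4 Nm and then levelled off. I release and back off.

Request:
step_arm:
  motion:
    - [[0,0,0,0,0,0],[0,0,0,0,0,0],[0,0,0,0,0,0],[0,0,0,0,0,0],[0,0,0,0,0,0]]
  claw: 0.4

```text
clock: 22.8
ee_pos: [0.6863, 0.049, 0.1652]
orientation: [-0.066, 0.974, -0.072, 0.206]
contact_force: [-0.1, -0.3, 0.9]
finger_gap: 0.0598
gripper_force: 0.0
```

Request:
step_arm:
  motion:
    - [[0,0,-0.03,0,0,0],[0,0,-0.09,0,0,0],[0,0,-0.17,0,0,0],[0,0,-0.25,0,0,0],[0,0,-0.35,0,0,-0.1],[0,0,-0.42,0,0,-0.2],[0,0,-0.42,0,0,-0.3],[0,0,-0.42,0,0,-0.4],[0,0,-0.42,0,0,-0.5],[0,0,-0.42,0,0,-0.6]]

```text
clock: 23.63
ee_pos: [0.617, 0.0324, 0.3188]
orientation: [0.002, 0.948, 0.235, 0.217]
contact_force: [-0.8, -0.6, -0.2]
finger_gap: 0.0598
gripper_force: 0.0
```

Request:
step_arm:
  motion:
    - [[0.05,0,0,0,0,-0.1],[0.05,0,0,0,0,-0.2],[0.05,0,0,0,0,-0.3],[0.05,0,0,0,0,-0.4],[0.05,0,0,0,0,-0.5],[0.05,0,0,0,0,-0.6],[0.05,0,0,0,0,-0.7],[0.05,0,0,0,0,-0.7],[0.05,0,0,0,0,-0.7]]

```text
clock: 24.38
ee_pos: [0.6332, 0.0412, 0.3264]
orientation: [0.079, 0.803, 0.555, 0.202]
contact_force: [1.3, 1.0, 0.6]
finger_gap: 0.0597
gripper_force: 0.0
```

Run:
```python
from meas import *
p,d,K,T,Q=dialview('w9'); Q=Q-[.686,-.0423,0]
k=(Q[...,2]>.088)&(Q[...,2]<.11)&(np.hypot(Q[...,0],Q[...,1]+.072)<.035); h=np.median(Q[k][:,2]); print(k.sum(),'knob top',h.round(4))
for x in rects(p,K,T,k&(abs(Q[...,2]-h)<.003),h,100): print('knob',x[0],(x[1]-[686,-42.3]).round(1),x[2])
```

```text
plate 12772 h med -0.0156 [-0.4172 -0.0998  0.9033]
dial 16028 h med 0.0003 [-0.4121 -0.0966  0.906 ]
hub top h 0.0703
[(array([259., 171.]), array([686.2, -42.9]), array([46.2, 46.5]), 10.2)]
caps h 0.0292
cap [217.  98.] [686.2  28.1] [44.1 64.2] 90.2
cap [333. 120.] [757.7 -42.7] [43.7 63.4] 0.2
cap [205. 211.] [615.2 -43.2] [43.6 64.5] 0.2
cap [308. 219.] [ 685.3 -113.6] [44.  63.7] 90.3
knob? [309. 250.] [ 686.7 -113.3] [38.2 39.4] 37.1
1893 knob top 0.0968
knob [308. 252.] [  0.  -71.9] [37.3 37.4]
```

View pics/w9.png

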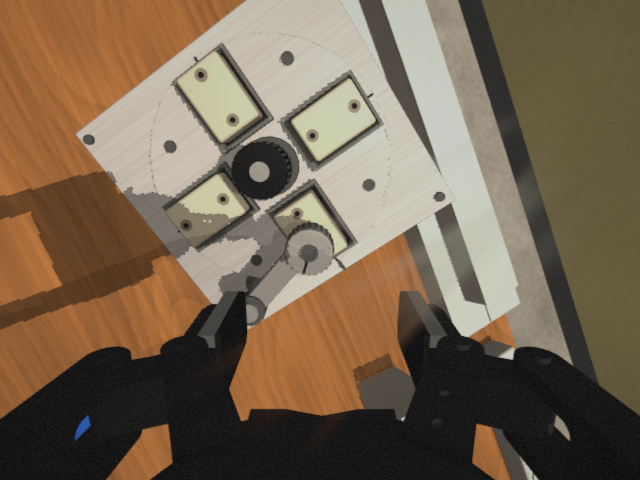

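Run:
```python
from meas import *
for fn,c,h,arm in(('w8',(-.0268,-.1611),.1008,None),('w9',(0,-.0719),.0964,None)):
    p,d,K,T=load(fn); g=p.astype(int).sum(2)
    Kn=D2W([*c,h],[.686,-.0423]); W=onplane(np.array([[u,v] for v in range(480) for u in range(640)]),K,T,Kn,n0)@B.T-[.686,-.0423,H0]
    r=W[:,:2]-c; R_=np.hypot(*r.T); a=np.degrees(np.arctan2(r[:,1],r[:,0])); k=(R_>.010)&(R_<.016); G=g.ravel()
    b=np.array([np.mean(G[k&(abs((a-t+180)%360-180)<6)]) for t in range(-180,180,4)]); i=np.argsort(b)[:3]
    av=np.degrees(np.arctan2(c[1]+.096,c[0]+.084)); print(fn,'line',-180+4*i,b[i].round(),np.median(b),'arm',av.round(1),'rel',(-180+4*i[0]-av).round(1))
```

```text
w8 line [ 0 -4  4] [224. 255. 293.] 447.5108901515151 arm -48.7 rel 48.7
w9 line [-140 -136 -144] [216. 225. 278.] 440.4221014492754 arm 16.0 rel -156.0
```

The marker line shows the knob turned about 3.57 rad. Knob height (0.3–0.4 mm over nominal, the camera's usual bias) and the torque both agree that it is tight. The gripper touches nothing.

```bash
python3 -c "
from bench import robot
print(robot.finish_job())"
```

```text
the job is handed in; nothing more can be done
None
```

I turned the dial until the empty nest met the loading mark, laid the plain 64 × 44 mm cap flat and fully down in it, swung the clamp in to its stop and screwed the knob tight. The job is handed in at about 24 s of the 72 s allowed, with the robot clear and the other loose things untouched; no verdict came back.

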